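# Find the fullest glaze jar by its weight and put the other two away

## Task

The three identical glaze jars standing loose to the right of the plywood crate have all been opened, and only their weight tells how much is left: heft them to find the fullest. Pack the two lighter ones upright, side by side, into the gap between the jars in the crate, setting them down on its floor rather than dropping them and leaving the jars already in it standing in their crate and the wooden rib and the test tile undisturbed. Finish while holding the heaviest jar up in the gripper, upright and still, about 20 cm above the worktop.

Things in the scene. Friction and masses are not known exactly. Their poses are not given: they have to be found in the camera images.
- jar_a: one of three identical closed glaze jars: opaque screw jar, white ribbed lid, white label, slate-grey foot, round, 62 mm in diameter, 106 mm high, upright, any yaw. Origin: centre of the underside, z up. Grasp round the body from above. One of the three is nearly full and weighs 0.50 to 0.60 kg, the other two 0.18 to 0.32 kg each; which is which cannot be seen.
- jar_b: one of three identical closed glaze jars: opaque screw jar, white ribbed lid, white label, slate-grey foot, round, 62 mm in diameter, 106 mm high, upright, any yaw. Origin: centre of the underside, z up. Grasp round the body from above. One of the three is nearly full and weighs 0.50 to 0.60 kg, the other two 0.18 to 0.32 kg each; which is which cannot be seen.
- jar_c: one of three identical closed glaze jars: opaque screw jar, white ribbed lid, white label, slate-grey foot, round, 62 mm in diameter, 106 mm high, upright, any yaw. Origin: centre of the underside, z up. Grasp round the body from above. One of the three is nearly full and weighs 0.50 to 0.60 kg, the other two 0.18 to 0.32 kg each; which is which cannot be seen.
- crate: low plywood crate for one row of jars, fixed. Origin: centre of its underside; x across, y along the row, z up. Inside 74 (x) by 278 mm (y); walls and floor 8 mm; long sides 50 mm high, ends 88 mm high. A jar stands at each end; the gap between them, about 141 mm along y, takes two 62 mm jars side by side, some 6 mm apart. Fingers closing along x pass over the long sides.
- crate_floor (a point): centre of the crate's inner floor, 8 mm above its underside; axes as the crate's
- short_jar: white jar with white lid, 66 mm (x) by 62 mm (y) by 92 mm high, 0.32 kg, standing loose inside one end of the crate (either end), square to it. Origin: centre of the underside, z up.
- wide_jar: round jar with a broad lid, 68 mm in diameter, 98 mm high, 0.34 kg, standing loose inside the other end of the crate. Origin: centre of the underside, z up.
- rib: flat wooden potter's rib, 60 mm by 98 mm by 6 mm, lying near the front edge of the worktop on the right; to be left alone. Origin: centre of the underside.
- test_tile: round glazed test tile, 42 mm across, 8 mm thick, lying near the front edge in front of the crate; to be left alone. Origin: centre of the underside.

How it is judged:
On the way:
1. two of the jars, not the heaviest, stand upright on the crate's floor between the jars there, let go (((x of jar_a in the frame of crate_floor between -0.03 and 0.03 m and y of jar_a in the frame of crate_floor between -0.1 and 0.1 m and z of each of jar_a, jar_b in the frame of crate_floor below 0.005 m and angle between each of jar_a, jar_b's own z axis and vertical below 0.12 rad and contact force between each of jar_a, jar_b and the fingers below 0.1 N and contact force between each of jar_a, jar_b and crate below 4 N and linear speed of each of jar_a, jar_b below 0.02 m/s and x of jar_b in the frame of crate_floor between -0.03 and 0.03 m and y of jar_b in the frame of crate_floor between -0.1 and 0.1 m) or (x of jar_b in the frame of crate_floor between -0.03 and 0.03 m and y of jar_b in the frame of crate_floor between -0.1 and 0.1 m and z of each of jar_b, jar_c in the frame of crate_floor below 0.005 m and angle between each of jar_b, jar_c's own z axis and vertical below 0.12 rad and contact force between each of jar_b, jar_c and the fingers below 0.1 N and contact force between each of jar_b, jar_c and crate below 4 N and linear speed of each of jar_b, jar_c below 0.02 m/s and x of jar_c in the frame of crate_floor between -0.03 and 0.03 m and y of jar_c in the frame of crate_floor between -0.1 and 0.1 m) or (x of jar_c in the frame of crate_floor between -0.03 and 0.03 m and y of jar_c in the frame of crate_floor between -0.1 and 0.1 m and z of each of jar_c, jar_a in the frame of crate_floor below 0.005 m and angle between each of jar_c, jar_a's own z axis and vertical below 0.12 rad and contact force between each of jar_c, jar_a and the fingers below 0.1 N and contact force between each of jar_c, jar_a and crate below 4 N and linear speed of each of jar_c, jar_a below 0.02 m/s and x of jar_a in the frame of crate_floor between -0.03 and 0.03 m and y of jar_a in the frame of crate_floor between -0.1 and 0.1 m))), for 0.2 s.
At the end, for the whole second after the job is handed in: The lighter two (each pressing on the crate with under 4 N) stand upright, let go, on its floor, its end jars still upright in it; the heaviest is gripped, upright within 15 degrees, still, its underside 15 to 32 cm above the worktop, touching neither crate nor other jars (z of each of short_jar, wide_jar in the frame of crate_floor below 0.006 m and angle between each of short_jar, wide_jar's own z axis and vertical below 0.12 rad and horizontal distance between each of short_jar, wide_jar and crate_floor below 0.16 m and (((x of jar_a in the frame of crate_floor between -0.03 and 0.03 m and y of jar_a in the frame of crate_floor between -0.1 and 0.1 m and z of jar_a in the frame of crate_floor below 0.005 m and angle between jar_a's own z axis and vertical below 0.12 rad and contact force between jar_a and the fingers below 0.1 N and contact force between jar_a and crate below 4 N and linear speed of jar_a below 0.02 m/s) and (x of jar_b in the frame of crate_floor between -0.03 and 0.03 m and y of jar_b in the frame of crate_floor between -0.1 and 0.1 m and z of jar_b in the frame of crate_floor below 0.005 m and angle between jar_b's own z axis and vertical below 0.12 rad and contact force between jar_b and the fingers below 0.1 N and contact force between jar_b and crate below 4 N and linear speed of jar_b below 0.02 m/s) and (height (world z) of jar_c between 0.15 and 0.32 m and angle between jar_c's own z axis and vertical below 0.26 rad and linear speed of jar_c below 0.03 m/s and contact force between jar_c and the fingers above 2 N and distance between the grasp point and jar_c below 0.12 m and contact force between jar_c and crate below 0.05 N and contact force between jar_c and short_jar below 0.05 N and contact force between jar_c and wide_jar below 0.05 N and contact force between jar_c and jar_a below 0.05 N and contact force between jar_c and jar_b below 0.05 N)) or ((x of jar_b in the frame of crate_floor between -0.03 and 0.03 m and y of jar_b in the frame of crate_floor between -0.1 and 0.1 m and z of jar_b in the frame of crate_floor below 0.005 m and angle between jar_b's own z axis and vertical below 0.12 rad and contact force between jar_b and the fingers below 0.1 N and contact force between jar_b and crate below 4 N and linear speed of jar_b below 0.02 m/s) and (x of jar_c in the frame of crate_floor between -0.03 and 0.03 m and y of jar_c in the frame of crate_floor between -0.1 and 0.1 m and z of jar_c in the frame of crate_floor below 0.005 m and angle between jar_c's own z axis and vertical below 0.12 rad and contact force between jar_c and the fingers below 0.1 N and contact force between jar_c and crate below 4 N and linear speed of jar_c below 0.02 m/s) and (height (world z) of jar_a between 0.15 and 0.32 m and angle between jar_a's own z axis and vertical below 0.26 rad and linear speed of jar_a below 0.03 m/s and contact force between jar_a and the fingers above 2 N and distance between the grasp point and jar_a below 0.12 m and contact force between jar_a and crate below 0.05 N and contact force between jar_a and short_jar below 0.05 N and contact force between jar_a and wide_jar below 0.05 N and contact force between jar_a and jar_b below 0.05 N and contact force between jar_a and jar_c below 0.05 N)) or ((x of jar_c in the frame of crate_floor between -0.03 and 0.03 m and y of jar_c in the frame of crate_floor between -0.1 and 0.1 m and z of jar_c in the frame of crate_floor below 0.005 m and angle between jar_c's own z axis and vertical below 0.12 rad and contact force between jar_c and the fingers below 0.1 N and contact force between jar_c and crate below 4 N and linear speed of jar_c below 0.02 m/s) and (x of jar_a in the frame of crate_floor between -0.03 and 0.03 m and y of jar_a in the frame of crate_floor between -0.1 and 0.1 m and z of jar_a in the frame of crate_floor below 0.005 m and angle between jar_a's own z axis and vertical below 0.12 rad and contact force between jar_a and the fingers below 0.1 N and contact force between jar_a and crate below 4 N and linear speed of jar_a below 0.02 m/s) and (height (world z) of jar_b between 0.15 and 0.32 m and angle between jar_b's own z axis and vertical below 0.26 rad and linear speed of jar_b below 0.03 m/s and contact force between jar_b and the fingers above 2 N and distance between the grasp point and jar_b below 0.12 m and contact force between jar_b and crate below 0.05 N and contact force between jar_b and short_jar below 0.05 N and contact force between jar_b and wide_jar below 0.05 N and contact force between jar_b and jar_c below 0.05 N and contact force between jar_b and jar_a below 0.05 N)))); the arm keeps its last pose, push and grip.
It fails at once if one of the three glaze jars is let go more than 3 cm above the worktop (about 2 cm above the crate's floor) ((height (world z) of jar_a above 0.03 m and contact force between jar_a and the fingers below 0.02 N) or (height (world z) of jar_b above 0.03 m and contact force between jar_b and the fingers below 0.02 N) or (height (world z) of jar_c above 0.03 m and contact force between jar_c and the fingers below 0.02 N)).
It fails at once if one of the three glaze jars is tipped by more than 35 degrees (angle between any of jar_a, jar_b, jar_c's own z axis and vertical above 0.6 rad).
It fails at once if a jar already in the crate is lifted out or tipped over (angle between any of short_jar, wide_jar's own z axis and vertical above 0.5 rad or height (world z) of any of short_jar, wide_jar above 0.04 m).
It fails at once if the wooden rib or the test tile is moved by more than 3 cm (distance of any of rib, test_tile from where it was at the start of the episode above 0.03 m).
It also fails if it takes over 72 s, if anything falls off the work surface, if the arm or the gripper's body presses on something with over 40 N, if the wrist force passes 120 N, or if a joint passes its speed limit or range.

## Robot

A 7-joint arm with a two-finger parallel gripper is mounted at the origin on a cart in front of the work surface, level with it; the furniture and walls round the work are solid. World frame = base frame: x ahead of the robot, y to its left, z up, the work surface at z = 0. Lengths are in m, angles in rad, forces in N, time in s.
With the tool pointing down it reaches from about 0.425 to 0.875 m from the base axis. Payload 4.7 kg.
Tool frame: the origin (TCP) lies midway between the tips of the shut fingers; the grasp point (between the pads) lies 19 mm behind it; z points along the fingers, y is the line along which they close (so a half turn about z gives the same grasp; the last joint's range is limited). The gripper opens to 87 mm and grips with 3 to 60 N. Pads are 19 mm wide; open, the fingers measure 117 mm over their backs; the gripper's body (75 mm by 190 mm) begins 51 mm behind the grasp point.
Start: joints at [-1.254, 0.321, -0.07, 1.45, 0.023, 1.371, -0.057], TCP at [0.194, 0.62, 0.223] pointing down, gripper open.
Joint ranges: [-2.86, 2.86], [-0.3, 2.09], [-1.38, 1.24], [0.06, 2.45], [-1.56, 4.7], [0.09, 2.05], [-2.69, 2.69]. Speed limits (rad/s): [2.57, 2.57, 3.14, 3.14, 3.14, 3.14, 3.14].

## Interface

Orientations are given as a rotation vector (axis times angle).
In Python, from bench import ctrl gives the robot as it stands. The module is installed in compiled form; this text tells all that it offers.
- The arm moves only by the shell command python3 -m handwheel 'ROWS' [FORCE]. ROWS is JSON, a list of rows, each a list of 7 numbers: the finger opening in m, from 0 to 0.087, then the shift along the tool's x, y, z in m, then the turn, a rotation vector about the tool's x, y, z in degrees. A call has 1 to 12 rows; each row shifts and turns the commanded pose from where the row before left it, along the tool's axes as they then stand; what a row does not reach is not made up. A row lasts 1/8 s, in which the tool goes at most 62.5 mm and 10.7 degrees, less where a joint would pass 70% of its speed; a pose out of reach is approached as far as the arm can. A call is refused whole if a number of a shift passes 0.0625 or a number of a turn 10.7, either way. A call with a gripper value outside its range is refused whole. The fingers move at their own pace and stop on an object; FORCE is the grip in N (left out, the last holds). Time passes only in rows, so rows that do not move let the fingers close. It gives the time, the measured TCP pose, the force, the opening and the grip force at its end, in the units of the state.
- ctrl.get_state(): the state, without advancing time (a new reading comes with each control period).
- ctrl.get_image(name): name is "scene" or "top" or "wrist"; returns (picture, depth): 384x512x3 uint8, blue, green, red; 384x512 float32, m along the optical axis (not along the pixel's ray), 0 where there is no reading.
- ctrl.camera_info(name): a dict with "intrinsics" (3x3 intrinsics, pixels), "R" (3x3) and "t" (3): a world point X has camera coordinates R X + t. Camera axes: x right, y down, z forward; pixel columns grow to the right and rows downward; lengths in m; the calibration is good to about 2 mm. A picture is of the moment at which its call begins: read the wrist's pose just before it. camera_info takes no time and is no camera call; for the wrist camera it gives the pose at the moment of the call.
- ctrl.close_job(): hands the job in; it is judged then, once.
The state is a dict: "time": time; "joint_positions": joint angles; "qd": joint speeds; "joint_torque": joint torques, N m; "position": TCP position; "tool_rot": TCP orientation; "ft_force": force on the tool from outside, world axes, zero at the start; "torque": the same for the moment, N m; "grip_width": opening from 0.0 (shut) to 1.0 (fully open); "grip_force": force on a finger pad.
Only numpy, scipy, OpenCV 4.12 (cv2) and the standard library are available. Lean on these libraries where they do the work, as an engineer would, in place of code of your own. Each camera call takes 0.05 s, during which the arm holds its last target. There are 200 camera calls.

## Working session

There is one attempt and no reset: what is moved stays moved. The work goes in short steps, Python scripts to look and compute and a shell command to move; the robot and the scene stay as the last step left them, time stands still between calls to the robot, and variables do not carry over. Pictures are saved under pics/ and viewed, at most 10 in all, crops included, and the job is handed in when it is done.

```bash
mkdir -p pics; python3 - <<'E'
from bench import ctrl
import cv2,numpy as np
s=ctrl.get_state(); print({k:np.round(v,3).tolist() for k,v in s.items()})
np.set_printoptions(precision=3,suppress=True)
for n in("scene","top"):
    i=ctrl.camera_info(n); im,d=ctrl.get_image(n); cv2.imwrite(f"pics/{n}0.png",im); np.savez(f"{n}0.npz",im=im,d=d,K=i["intrinsics"],R=i["R"],t=i["t"])
    print(n,i["intrinsics"],i["R"],i["t"],-np.array(i["R"]).T@i["t"])
E
```

```text
{'time': 0.0, 'joint_positions': [-1.254, 0.322, -0.07, 1.452, 0.023, 1.371, -0.057], 'qd': [-0.001, 0.002, 0.002, -0.0, 0.001, 0.001, -0.0], 'joint_torque': [0.0, -49.128, -0.404, -31.253, -0.064, 0.044, 0.0], 'position': [0.194, 0.62, 0.221], 'tool_rot': [-0.474, -3.105, 0.003], 'ft_force': [-0.809, 0.147, -0.381], 'torque': [0.002, 0.035, 0.008], 'grip_force': 0.0, 'grip_width': 0.998}
scene [[448.374   0.    253.857]
 [  0.    448.374 191.15 ]
 [  0.      0.      1.   ]] [[ 0.842 -0.54   0.   ]
 [-0.399 -0.622 -0.674]
 [ 0.364  0.567 -0.739]] [-0.356  0.263  1.194] [-0.03  -0.705  1.059]
top [[359.995   0.    257.198]
 [  0.    359.995 193.166]
 [  0.      0.      1.   ]] [[-0.018 -0.999  0.033]
 [-0.982  0.011 -0.19 ]
 [ 0.19  -0.036 -0.981]] [0.051 0.463 0.819] [0.3   0.075 0.89 ]
```

View pics/top0.png

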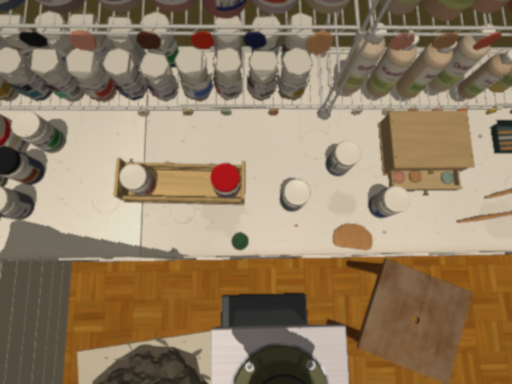

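View pics/scene0.png

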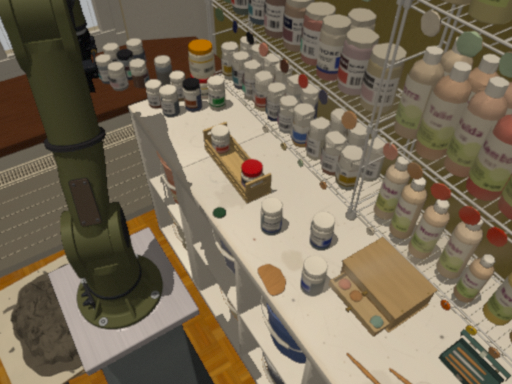

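Top view: the loose jars have lids at about (343,152), (295,190) and (390,200). The crate spans u 115–245, v 158–203, with a white-lidded jar at (135,178) and a red-lidded one at (226,178). The tile is at (240,241), the rib at (352,237), and the wooden box starts at u≈383. The scene view shows the same layout: loose jars at (271,215), (322,230), (314,272). Next I'll turn the depth into points.

```bash
cat >h.py <<'E'
import numpy as np,cv2
np.set_printoptions(precision=4,suppress=True)
def cloud(n):
    z=np.load(n); d=z["d"]; K,R,t=z["K"],z["R"],z["t"]
    v,u=np.mgrid[:d.shape[0],:d.shape[1]]
    P=np.stack([(u-K[0,2])/K[0,0]*d,(v-K[1,2])/K[1,1]*d,d],-1)-t
    P=P@R; P[d==0]=np.nan
    return z["im"],P
E
python3 - <<'E'
from h import *
for n in("top0.npz","scene0.npz"):
    im,P=cloud(n); 
    tab=(abs(P[...,2])<.01)&(P[...,0]>.35)&(P[...,0]<.6)&(abs(P[...,1])<.4); print(n,"table z",np.nanmedian(P[...,2][tab]))
    m=(P[...,2]>.08)&(P[...,2]<.12)&(P[...,0]>.3)&(P[...,0]<.72)&(P[...,1]<.5)&(P[...,1]>-.35)
    k,l,st,c=cv2.connectedComponentsWithStats(m.astype(np.uint8))
    for i in range(1,k):
        if st[i,4]<60: continue
        q=P[l==i]; zt=np.nanpercentile(q[:,2],90); top=q[q[:,2]>zt-.006].astype(np.float32)
        (cx,cy),r=cv2.minEnclosingCircle(top[:,:2]); print(c[i],st[i,4],"ztop %.4f"%zt,"circ",round(cx,4),round(cy,4),round(r,4),"mean",top.mean(0),np.ptp(top[:,:2],axis=0))
    # crate rim
    m=((P[...,2]>.042)&(P[...,2]<.056)&(P[...,0]>.35)&(P[...,0]<.65)&(P[...,1]<.45)&(P[...,1]>.0))
    q=P[m]; print("rim",len(q),q[:,2].mean(), cv2.minAreaRect(q[:,:2].astype(np.float32)))
    # obstacles: highest and nearest rack
    for y0 in np.arange(-.35,.45,.1):
        s=(abs(P[...,1]-y0)<.05)&(P[...,2]>.13)&(P[...,0]>.35); q=P[s]
        print("y%.2f"%y0,"min x of z>.13:",np.nanpercentile(q[:,0],1) if len(q)>20 else None,end="; ")
    print()
E
```

```text
top0.npz table z 0.0009577745606672838Traceback (most recent call last):
  File "<stdin>", line 10, in <module>
cv2.error: OpenCV(4.12.0) /io/opencv/modules/imgproc/src/shapedescr.cpp:201: error: (-215:Assertion failed) count >= 0 && (depth == CV_32F || depth == CV_32S) in function 'minEnclosingCircle'
```

```bash
cat >m.py <<'E'
from h import *
import sys
for n in sys.argv[1:]:
    im,P=cloud(n); 
    tab=(abs(P[...,2])<.01)&(P[...,0]>.35)&(P[...,0]<.6)&(abs(P[...,1])<.4); print(n,"table z",np.nanmedian(P[...,2][tab]))
    m=(P[...,2]>.08)&(P[...,2]<.12)&(P[...,0]>.3)&(P[...,0]<.72)&(P[...,1]<.5)&(P[...,1]>-.35)
    k,l,st,c=cv2.connectedComponentsWithStats(m.astype(np.uint8))
    for i in range(1,k):
        if st[i,4]<60: continue
        q=P[l==i]; zt=np.nanpercentile(q[:,2],90); top=q[q[:,2]>zt-.006]
        (cx,cy),r=cv2.minEnclosingCircle(np.ascontiguousarray(top[:,:2],dtype=np.float32)); print(c[i],st[i,4],"ztop %.4f"%zt,"circ",round(cx,4),round(cy,4),round(r,4),"mean",top.mean(0),np.ptp(top[:,:2],axis=0))
    m=((P[...,2]>.042)&(P[...,2]<.056)&(P[...,0]>.35)&(P[...,0]<.65)&(P[...,1]<.45)&(P[...,1]>.0))
    q=P[m]; print("rim",len(q),q[:,2].mean(), cv2.minAreaRect(np.ascontiguousarray(q[:,:2],dtype=np.float32)))
    for y0 in np.arange(-.35,.45,.1):
        s=(abs(P[...,1]-y0)<.05)&(P[...,2]>.13)&(P[...,0]>.35); q=P[s]
        print("y%.2f"%y0,np.nanpercentile(q[:,0],1) if len(q)>20 else None,end="; ")
    print()
E
python3 m.py top0.npz scene0.npz
```

```text
top0.npz table z 0.0009577745606672838
[84.8884 88.9227] 466 ztop 0.1164 circ 0.7084 0.445 0.056 mean [0.7037 0.441  0.1155] [0.0237 0.1097]
[129.1912  87.7131] 251 ztop 0.1175 circ 0.7135 0.3443 0.0287 mean [0.707  0.341  0.1163] [0.0215 0.0557]
[162.4357  88.15  ] 280 ztop 0.1165 circ 0.7138 0.2676 0.031 mean [0.7058 0.2636 0.1146] [0.0251 0.0606]
[197.0661  89.7066] 242 ztop 0.1164 circ 0.7127 0.1855 0.0327 mean [0.7023 0.1818 0.1153] [0.025  0.0641]
[385.6733  84.7867] 150 ztop 0.1160 circ 0.7184 -0.2701 0.0208 mean [ 0.7145 -0.2679  0.1157] [0.009  0.0414]
[229.2581  88.47  ] 217 ztop 0.1149 circ 0.7169 0.1086 0.0315 mean [0.7052 0.1073 0.1142] [0.0201 0.0628]
[261.375   88.3884] 224 ztop 0.1162 circ 0.7167 0.0304 0.033 mean [0.7047 0.0314 0.1152] [0.0223 0.0657]
[292.3378  88.5378] 225 ztop 0.1169 circ 0.716 -0.0436 0.032 mean [ 0.7047 -0.044   0.1153] [0.023  0.0635]
[414.1818  85.686 ] 121 ztop 0.1163 circ 0.714 -0.3375 0.013 mean [ 0.7121 -0.3376  0.115 ] [0.0113 0.024 ]
[346.4277 154.3746] 622 ztop 0.1080 circ 0.5444 -0.1633 0.0306 mean [ 0.543  -0.1627  0.1064] [0.0578 0.0
[... 1760 characters left out ...]
6   0.1151] [0.0113 0.0436]
[322.919  222.6024] 420 ztop 0.1075 circ 0.542 -0.1637 0.0307 mean [ 0.5415 -0.1656  0.1055] [0.0568 0.06  ]
[414.459  237.7869] 61 ztop 0.1162 circ 0.7134 -0.3381 0.0113 mean [ 0.7105 -0.3392  0.1156] [0.0114 0.0202]
[314.2922 268.0588] 510 ztop 0.1076 circ 0.4334 -0.2674 0.0303 mean [ 0.4325 -0.268   0.1057] [0.0593 0.0575]
rim 488 0.048721590187591535 ((0.4915253818035126, 0.2179829329252243), (0.29714202880859375, 0.09310100972652435), 88.22511291503906)
y-0.35 0.6768163188917938; y-0.25 0.6756547026679283; y-0.15 0.6770186154167673; y-0.05 0.672833707687344; y0.05 0.6794189496584851; y0.15 0.6769206228013095; y0.25 0.6766761515638253; y0.35 0.674889308237576;
```

```bash
cat >go.py <<'E'
# go.py x y z yaw_deg(of closing line): shift in present tool axes after turning to yaw; turn about tool z
import sys; from h import *; from bench import ctrl
from scipy.spatial.transform import Rotation as Ro
s=ctrl.get_state(); p=np.array(s["position"]); R=Ro.from_rotvec(s["tool_rot"]).as_matrix()
x,y,z,a=map(float,sys.argv[1:5]); a=np.deg2rad(a)
Y=np.array([np.cos(a),np.sin(a),0]); G=np.stack([np.cross(Y,[0,0,-1]),Y,[0,0,-1]],1)
d=np.array([x,y,z])-p
print("t",s["time"],"pos",p,"closing yaw",np.rad2deg(np.arctan2(R[1,1],R[0,1])),"w",s["grip_width"]*.087,"F",np.array(s["ft_force"]),"grip",s["grip_force"])
print("turn tool deg",np.rad2deg(Ro.from_matrix(R.T@G).as_rotvec()),"shift now axes",R.T@d,"shift after turn",G.T@d)
E
python3 go.py .49 .25 .223 -2
python3 - <<'E'
from h import *
for n in("top0.npz","scene0.npz"):
    im,P=cloud(n); 
    m=(P[...,2]>.02)&(P[...,2]<.15)&(P[...,0]>.40)&(P[...,0]<.66)&(P[...,1]<-.2)&(P[...,1]>-.5)&(np.hypot(P[...,0]-.434,P[...,1]+.267)>.036)
    q=P[m]; print(n,len(q),np.nanpercentile(q,[1,50,99],axis=0))
    for x in np.arange(.42,.6,.01):
        s=q[abs(q[:,0]-x)<.005]; 
        if len(s)>5: print("%.2f"%x, len(s), "ymax %.3f zmax %.3f"%(np.percentile(s[:,1],97),np.percentile(s[:,2],97)),end="; ")
    print()
    s=P[(P[...,2]>.003)&(P[...,2]<.015)&(P[...,0]>.3)&(P[...,0]<.42)&(P[...,1]<.1)&(P[...,1]>-.3)]; print("low",len(s),s.min(0) if len(s) else 0,s.max(0) if len(s) else 0)
E
```

```text
t 0.1 pos [0.1937 0.6199 0.2216] closing yaw 72.65179926680347 w 0.08719120370839915 F [ 0.8913 -0.3279 -0.4249] grip 0.0
turn tool deg [-0.0824  0.07   74.6518] shift now axes [-0.3931 -0.2648 -0.0009] shift after turn [-0.3594  0.309  -0.0014]
top0.npz 5807 [[ 0.4711 -0.4715  0.0206]
 [ 0.5722 -0.3681  0.0781]
 [ 0.6559 -0.2801  0.0817]]
0.46 16 ymax -0.370 zmax 0.031; 0.47 160 ymax -0.322 zmax 0.038; 0.48 129 ymax -0.291 zmax 0.038; 0.49 55 ymax -0.290 zmax 0.035; 0.50 100 ymax -0.291 zmax 0.061; 0.51 190 ymax -0.290 zmax 0.080; 0.52 582 ymax -0.282 zmax 0.081; 0.53 361 ymax -0.281 zmax 0.081; 0.54 357 ymax -0.282 zmax 0.081; 0.55 364 ymax -0.282 zmax 0.081; 0.56 348 ymax -0.282 zmax 0.081; 0.57 350 ymax -0.282 zmax 0.081; 0.58 341 ymax -0.282 zmax 0.081; 0.59 343 ymax -0.281 zmax 0.081; 
low 1433 [ 0.319  -0.2983  0.003 ] [0.4198 0.0987 0.0136]
scene0.npz 5132 [[ 0.4692 -0.4728  0.0207]
 [ 0.5619 -0.3873  0.0772]
 [ 0.6546 -0.2825  0.0822]]
0.46 15 ymax -0.373 zmax 0.029; 0.47 308 ymax -0.298 zmax 0.039; 0.48 86 ymax -0.292 zmax 0.037; 0.49 49 ymax -0.293 zmax 0.034; 0.50 75 ymax -0.293 zmax 0.061; 0.51 266 ymax -0.288 zmax 0.081; 0.52 696 ymax -0.287 zmax 0.080; 0.53 297 ymax -0.287 zmax 0.081; 0.54 293 ymax -0.287 zmax 0.082; 0.55 279 ymax -0.286 zmax 0.081; 0.56 287 ymax -0.287 zmax 0.082; 0.57 281 ymax -0.288 zmax 0.081; 0.58 284 ymax -0.288 zmax 0.081; 0.59 277 ymax -0.287 zmax 0.082; 
low 944 [ 0.3178 -0.2993  0.003 ] [0.4196 0.0995 0.0148]
```

```bash
python3 -m handwheel '[[0.087,0,0,0,0,0,10.66],[0.087,0,0,0,0,0,10.66],[0.087,0,0,0,0,0,10.66],[0.087,0,0,0,0,0,10.66],[0.087,0,0,0,0,0,10.66],[0.087,0,0,0,0,0,10.66],[0.087,0,0,0,0,0,10.66],[0.087,-0.03,0.03,0,0,0,0],[0.087,-0.04,0.04,0,0,0,0],[0.087,-0.04,0.04,0,0,0,0],[0.087,-0.04,0.04,0,0,0,0],[0.087,-0.04,0.04,0,0,0,0]]' 30; python3 go.py .453 -.0425 .223 -2
```

```text
time: 1.6
position: [0.3782, 0.4223, 0.2223]
tool_rot: [2.259, 2.183, -0.0]
ft_force: [0.2, -0.1, 0.1]
grip_width: 1.001
grip_force: 0.0
t 1.6 pos [0.3782 0.4223 0.2223] closing yaw -1.96572881105663 w 0.08704359483855355 F [ 0.1804 -0.1401  0.1195] grip 0.0
turn tool deg [-0.0112  0.0133  0.0343] shift now axes [-0.462   0.0907 -0.0007] shift after turn [-0.4619  0.091  -0.0007]
```

```bash
python3 -m handwheel '[[0.087,-0.04,0.04,0,0,0,0],[0.087,-0.04,0.03,0,0,0,0],[0.087,-0.05,0.01,0,0,0,0],[0.087,-0.05,0,0,0,0,0],[0.087,-0.05,0,0,0,0,0],[0.087,-0.05,-0.01,0,0,0,0],[0.087,-0.05,-0.01,0,0,0,0],[0.087,-0.05,0,0,0,0,0],[0.087,-0.03,0,0,0,0,0],[0.087,0,0,0,0,0,0]]'; python3 go.py .453 -.0425 .223 -2
```

```text
time: 2.85
position: [0.4228, 0.0099, 0.2225]
tool_rot: [-2.264, -2.177, -0.001]
ft_force: [0.5, -0.1, -1.0]
grip_width: 1.0
grip_force: 0.0
t 2.85 pos [0.4228 0.0099 0.2225] closing yaw -2.2390726063836426 w 0.08695705020412901 F [ 0.513  -0.0953 -0.9705] grip 0.0
turn tool deg [ 0.0017 -0.0581 -0.2391] shift now axes [-0.0512  0.0322 -0.0005] shift after turn [-0.0514  0.032  -0.0005]
```

```bash
python3 -m handwheel '[[0.087,-0.026,0.016,0,0,0,0],[0.087,-0.025,0.016,0,0,0,0],[0.087,0,0,0,0,0,0],[0.087,0,0,0,0,0,0],[0.087,0,0,0,0,0,0]]'; python3 go.py .453 -.0425 .05 -2
python3 - <<'E'
from bench import ctrl
import numpy as np,cv2
i=ctrl.camera_info("wrist"); im,d=ctrl.get_image("wrist"); np.savez("wrist1.npz",im=im,d=d,K=i["intrinsics"],R=i["R"],t=i["t"])
E
python3 m.py wrist1.npz
```

```text
time: 3.48
position: [0.453, -0.0385, 0.2224]
tool_rot: [-2.256, -2.185, 0.0]
ft_force: [-0.4, -0.4, -0.0]
grip_width: 0.995
grip_force: 0.0
t 3.475 pos [ 0.453  -0.0385  0.2224] closing yaw -1.842178919914587 w 0.08655239504273753 F [-0.4365 -0.4292 -0.0287] grip 0.0
turn tool deg [-0.0264 -0.0152  0.1578] shift now axes [-0.004   0.0002  0.1724] shift after turn [-0.004   0.0001  0.1724]
wrist1.npz table z -0.00022381990743784204
[296.6096  19.1085] 2902 ztop 0.1059 circ 0.4884 0.1166 0.0328 mean [0.488  0.1058 0.1048] [0.0652 0.0326]
[293.5263  55.7602] 1026 ztop 0.0883 circ 0.4865 0.0805 0.0449 mean [0.486  0.08   0.0869] [0.0894 0.0106]
[260.7645 187.1617] 3185 ztop 0.1063 circ 0.4531 -0.0404 0.0306 mean [ 0.4532 -0.0389  0.1053] [0.0596 0.0593]
[505.8882 185.3023] 483 ztop 0.0943 circ 0.7027 -0.0513 0.0192 mean [ 0.6989 -0.0508  0.0925] [0.011  0.0378]
[338.8439 300.0556] 1025 ztop 0.1061 circ 0.54 -0.1631 0.0293 mean [ 0.5332 -0.1639  0.1053] [0.0527 0.0358]
rim 929 0.049189994976475714 ((0.4872409701347351, 0.10541427135467529), (0.05965948477387428, 0.09037888795137405), 87.16333770751953)
y-0.35 None; y-0.25 None; y-0.15 None; y-0.05 0.38828057929340815; y0.05 0.3736792744299618; y0.15 None; y0.25 None; y0.35 None;
```

```bash
python3 -m handwheel '[[0.087,-0.0025,0,0.03,0,0,0],[0.087,0,0,0.045,0,0,0],[0.087,0,0,0.045,0,0,0],[0.087,0,0,0.032,0,0,0],[0.087,0,0,0.02,0,0,0],[0.087,0,0,0,0,0,0],[0.05,0,0,0,0,0,0],[0.05,0,0,0,0,0,0],[0.05,0,0,0,0,0,0],[0.05,0,0,0,0,0,0],[0.05,0,0,0,0,0,0]]' 30; python3 go.py .453 -.0415 .05 -2
```

```text
time: 4.9
position: [0.4537, -0.0422, 0.0512]
tool_rot: [2.259, 2.183, 0.002]
ft_force: [-1.3, 0.4, 5.9]
grip_width: 0.717
grip_force: 30.0
t 4.9 pos [ 0.4537 -0.0422  0.0512] closing yaw -1.9741727441521946 w 0.06237609362581545 F [-1.3442  0.4125  5.9303] grip 29.99528130046201
turn tool deg [ 0.0469 -0.0365  0.0258] shift now axes [ 0.0007 -0.0007  0.0012] shift after turn [ 0.0007 -0.0007  0.0012]
```

```bash
cat >heft.py <<'E'
from bench import ctrl; import numpy as np
s=ctrl.get_state(); print(s["time"],np.round(s["position"],4),"F",np.round(s["ft_force"],2),"M",np.round(s["torque"],2),"tau",np.round(s["joint_torque"],2),"w",round(s["grip_width"]*.087,4),round(s["grip_force"],1))
E
python3 -m handwheel '[[0.05,0,0,-0.01,0,0,0],[0.05,0,0,-0.02,0,0,0],[0.05,0,0,-0.01,0,0,0],[0.05,0,0,0,0,0,0],[0.05,0,0,0,0,0,0],[0.05,0,0,0,0,0,0],[0.05,0,0,0,0,0,0]]'; python3 heft.py
for i in 1 2 3 4; do python3 -m handwheel '[[0.05,0,0,0,0,0,0]]' >/dev/null; python3 heft.py; done
```

```text
time: 5.78
position: [0.4529, -0.0424, 0.0901]
tool_rot: [-2.259, -2.183, 0.001]
ft_force: [-1.1, -0.6, -1.7]
grip_width: 0.717
grip_force: 30.0
5.775 [ 0.4529 -0.0424  0.0901] F [-1.11 -0.58 -1.7 ] M [-0.07  0.11 -0.01] tau [ -0.   -20.29   0.05 -28.33  -0.05   0.04   0.  ] w 0.0624 30.0
5.9 [ 0.4531 -0.0424  0.0904] F [-0.52 -0.41 -1.82] M [-0.08  0.05  0.  ] tau [  0.   -20.24   0.04 -28.33  -0.05   0.04   0.  ] w 0.0629 30.0
6.025 [ 0.4532 -0.0424  0.0905] F [ 0.34 -0.09 -1.1 ] M [-0.13  0.07 -0.01] tau [ -0.   -20.23   0.03 -28.35  -0.06   0.04   0.  ] w 0.0626 30.0
6.15 [ 0.4533 -0.0424  0.0905] F [ 0.57  0.07 -2.41] M [-0.16  0.03 -0.  ] tau [  0.   -20.23   0.03 -28.37  -0.06   0.04  -0.  ] w 0.0625 30.0
6.275 [ 0.4532 -0.0424  0.0906] F [ 0.18 -0.54 -2.18] M [-0.08  0.05 -0.01] tau [  0.   -20.24   0.03 -28.38  -0.06   0.04  -0.  ] w 0.0625 30.0
```

The jar at P2 reads about 1.8 N, so it is one of the light ones. I'll take it to the far slot.

```bash
python3 -m handwheel '[[0.05,0,0,-0.02,0,0,0],[0.05,0,0,-0.045,0,0,0],[0.05,0,0,-0.045,0,0,0],[0.05,0.02,0,0,0,0,0],[0.05,0.045,0.01,0,0,0,0],[0.05,0.045,0.01,0,0,0,0],[0.05,0.045,0.01,0,0,0,0],[0.05,0.045,0.01,0,0,0,0],[0.05,0.045,0,0,0,0,0],[0.05,0.035,0,0,0,0,0],[0.05,0.015,0,0,0,0,0],[0.05,0,0,0,0,0,0]]'; python3 -m handwheel '[[0.05,0,0,0,0,0,0],[0.05,0,0,0,0,0,0]]'
python3 go.py .4925 .2548 .2 -2
python3 - <<'E'
from bench import ctrl
import numpy as np,cv2
for n in("wrist","scene"):
    i=ctrl.camera_info(n); im,d=ctrl.get_image(n); np.savez(n+"2.npz",im=im,d=d,K=i["intrinsics"],R=i["R"],t=i["t"]); cv2.imwrite(f"pics/{n}2.png",im)
E
python3 m.py wrist2.npz scene2.npz | grep -v y-0.35
```

```text
time: 7.78
position: [0.5032, 0.2512, 0.2002]
tool_rot: [2.258, 2.184, -0.002]
ft_force: [-0.4, 0.6, -1.2]
grip_width: 0.718
grip_force: 30.0
time: 8.02
position: [0.5038, 0.2493, 0.2009]
tool_rot: [2.262, 2.18, 0.0]
ft_force: [-0.2, -0.0, -1.6]
grip_width: 0.721
grip_force: 30.0
t 8.025 pos [0.5038 0.2493 0.2009] closing yaw -2.1137201000427215 w 0.06276431916035816 F [-0.2009 -0.0039 -1.623 ] grip 29.99498372276321
turn tool deg [ 0.0179 -0.0065 -0.1137] shift now axes [ 0.0051 -0.0115  0.0009] shift after turn [ 0.0051 -0.0115  0.0009]
wrist2.npz table z -0.00013953653418767782
[506.0417   2.5278] 72 ztop 0.0872 circ 0.7084 0.3977 0.0057 mean [0.7078 0.3981 0.0845] [0.0104 0.0048]
[499.1945  68.0067] 1789 ztop 0.1068 circ 0.7075 0.3457 0.0241 mean [0.7015 0.344  0.1057] [0.0139 0.0474]
[246.865   56.0034] 1163 ztop 0.0883 circ 0.4965 0.3661 0.045 mean [0.4966 0.3656 0.0868] [0.0898 0.0108]
[245.8919 103.8219] 4098 ztop 0.0998 circ 0.4941 0.3262 0.0303 mean [0.4943 0.327  0.0988] [0.0597 0.06  ]
[490.4521 156.3354] 2612 ztop 0.1162 circ 0.7093 0.2729 0.029 mean [0.7029 0.2723 0.114
[... 603 characters left out ...]
61] [0.0261 0.1329]
[252.4352 171.0879] 455 ztop 0.1065 circ 0.4883 0.1175 0.0345 mean [0.4875 0.1158 0.1047] [0.0644 0.0633]
[322.7986 222.6232] 422 ztop 0.1079 circ 0.5419 -0.1638 0.0311 mean [ 0.5419 -0.1651  0.1058] [0.0593 0.0591]
[398.3642 221.5166] 151 ztop 0.1160 circ 0.7192 -0.2737 0.0228 mean [ 0.714  -0.2782  0.1147] [0.009  0.0454]
[414.6515 237.7576] 66 ztop 0.1149 circ 0.7127 -0.3372 0.0118 mean [ 0.7102 -0.3407  0.1142] [0.0142 0.0211]
[314.3392 268.0588] 510 ztop 0.1076 circ 0.4333 -0.2672 0.0301 mean [ 0.4327 -0.268   0.1056] [0.0587 0.0583]
rim 485 0.048802143149789215 ((0.49158579111099243, 0.21984590590000153), (0.2999619245529175, 0.09325383603572845), 87.97721099853516)
```

View pics/wrist2.png

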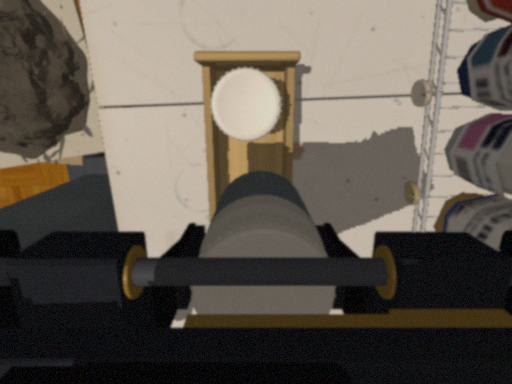

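The wrist view shows the held jar centred over the crate, with the short jar's lid at (247,103) and clear of it. I'll make the fine alignment and start lowering.

```bash
python3 -m handwheel '[[0.05,0.0056,-0.0112,0,0,0,0],[0.05,0,0,0,0,0,0],[0.05,0,0,0.03,0,0,0],[0.05,0,0,0.03,0,0,0],[0.05,0,0,0,0,0,0],[0.05,0,0,0,0,0,0],[0.05,0,0,0,0,0,0]]'; python3 go.py .4928 .2553 .0592 -2
```

```text
time: 9.0
position: [0.4933, 0.2576, 0.1422]
tool_rot: [2.259, 2.183, 0.004]
ft_force: [-0.4, -0.2, -1.5]
grip_width: 0.717
grip_force: 30.0
t 9.0 pos [0.4933 0.2576 0.1422] closing yaw -1.9658654025451932 w 0.062420931394413855 F [-0.3735 -0.1766 -1.4696] grip 29.994809432137117
turn tool deg [ 0.1255 -0.0988  0.0342] shift now axes [-0.0025 -0.0006  0.083 ] shift after turn [-0.0023 -0.0004  0.083 ]
```

```bash
python3 -m handwheel '[[0.05,-0.002,0,0.01,0,0,0],[0.05,0,0,0.025,0,0,0],[0.05,0,0,0.025,0,0,0],[0.05,0,0,0.014,0,0,0],[0.05,0,0,0,0,0,0],[0.05,0,0,0,0,0,0]]'; python3 go.py .4928 .2553 .0592 -2
```

```text
time: 9.75
position: [0.493, 0.2554, 0.0675]
tool_rot: [2.259, 2.183, 0.003]
ft_force: [-0.1, -1.3, -2.4]
grip_width: 0.724
grip_force: 30.0
t 9.75 pos [0.493  0.2554 0.0675] closing yaw -1.9710580072002983 w 0.06302249299126272 F [-0.1224 -1.2796 -2.369 ] grip 29.99500928344787
turn tool deg [ 0.079  -0.0563  0.029 ] shift now axes [-0.0001 -0.0002  0.0083] shift after turn [-0.0001 -0.0002  0.0083]
```

Free descent with no contact so far. I'll go down in small steps until the floor takes the weight.

```bash
python3 -m handwheel '[[0.05,0,0,0.004,0,0,0],[0.05,0,0,0.003,0,0,0],[0.05,0,0,0,0,0,0],[0.05,0,0,0,0,0,0]]'; python3 heft.py;  python3 -m handwheel '[[0.05,0,0,0.001,0,0,0],[0.05,0,0,0,0,0,0],[0.05,0,0,0,0,0,0]]'; python3 heft.py
```

```text
time: 10.25
position: [0.4923, 0.2551, 0.0597]
tool_rot: [-2.259, -2.183, -0.0]
ft_force: [0.5, 0.4, -1.5]
grip_width: 0.718
grip_force: 30.0
10.25 [0.4923 0.2551 0.0597] F [ 0.46  0.37 -1.48] M [-0.15  0.07 -0.03] tau [ -0.   -39.19   4.02 -27.51  -0.06   0.     0.  ] w 0.0625 30.0
time: 10.62
position: [0.4925, 0.2552, 0.0592]
tool_rot: [-2.259, -2.183, -0.001]
ft_force: [-2.0, -1.8, 5.8]
grip_width: 0.717
grip_force: 30.0
10.625 [0.4925 0.2552 0.0592] F [-2.03 -1.84  5.79] M [-0.4   0.53 -0.03] tau [ 2.000e-02 -3.597e+01  3.670e+00 -2.590e+01 -1.200e-01 -8.800e-01
  1.000e-02] w 0.0624 30.0
```

```bash
python3 -m handwheel '[[0.05,0,0,-0.0006,0,0,0],[0.05,0,0,0,0,0,0],[0.075,0,0,0,0,0,0],[0.086,0,0,0,0,0,0],[0.086,0,0,0,0,0,0],[0.086,0,0,-0.01,0,0,0],[0.086,0,0,-0.03,0,0,0],[0.086,0,0,-0.045,0,0,0],[0.086,0,0,-0.045,0,0,0],[0.086,0,0,-0.02,0,0,0],[0.086,0,0,0,0,0,0]]'; python3 go.py .543 -.1635 .2 -2
```

```text
time: 12.0
position: [0.4935, 0.2557, 0.2116]
tool_rot: [2.259, 2.183, 0.007]
ft_force: [-0.8, -0.4, -0.9]
grip_width: 0.989
grip_force: 0.0
t 12.0 pos [0.4935 0.2557 0.2116] closing yaw -1.9713057762585335 w 0.08604261493568545 F [-0.8218 -0.3652 -0.9441] grip 0.0
turn tool deg [ 0.2085 -0.179   0.029 ] shift now axes [-0.4172  0.0638  0.0105] shift after turn [-0.4172  0.0641  0.0116]
```

```bash
python3 -m handwheel '[[0.086,-0.02,0,0,0,0,0],[0.086,-0.042,0.005,0,0,0,0],[0.086,-0.042,0.005,0,0,0,0],[0.086,-0.042,0.005,0,0,0,0],[0.086,-0.042,0.008,0,0,0,0],[0.086,-0.042,0.008,0,0,0,0],[0.086,-0.042,0.008,0,0,0,0],[0.086,-0.042,0.008,0,0,0,0],[0.086,-0.042,0.008,0,0,0,0],[0.086,-0.04,0.008,0,0,0,0],[0.086,-0.02,0,0,0,0,0]]'; python3 -m handwheel '[[0.086,0,0,0,0,0,0],[0.086,0,0,0,0,0,0],[0.086,0,0,0,0,0,0]]'
python3 go.py .542 -.1635 .2 -2
python3 - <<'E'
from bench import ctrl
import numpy as np,cv2
for n in("wrist","scene","top"):
    i=ctrl.camera_info(n); im,d=ctrl.get_image(n); np.savez(n+"3.npz",im=im,d=d,K=i["intrinsics"],R=i["R"],t=i["t"]); cv2.imwrite(f"pics/{n}3.png",im)
E
python3 m.py wrist3.npz scene3.npz top3.npz| grep -v y-0.35 | grep -v "circ 0.7"
```

```text
time: 13.38
position: [0.5387, -0.167, 0.2077]
tool_rot: [-2.264, -2.177, 0.005]
ft_force: [0.3, 0.3, -0.2]
grip_width: 0.984
grip_force: 0.0
time: 13.75
position: [0.5409, -0.1614, 0.2088]
tool_rot: [-2.256, -2.185, -0.0]
ft_force: [-0.4, -0.5, 0.1]
grip_width: 0.989
grip_force: 0.0
t 13.75 pos [ 0.5409 -0.1614  0.2088] closing yaw -1.8458168550949785 w 0.0860474364215158 F [-0.4393 -0.5256  0.1228] grip 0.0
turn tool deg [-0.0299 -0.0496  0.1542] shift now axes [-0.0021  0.0012  0.0088] shift after turn [-0.0021  0.0012  0.0088]
wrist3.npz table z -0.00019957679425793517
[417.814  146.2907] 172 ztop 0.1166 circ 0.6817 -0.1245 0.0032 mean [ 0.6806 -0.1241  0.1155] [0.0042 0.0059]
[262.9364 188.5542] 3504 ztop 0.1063 circ 0.5428 -0.1607 0.0304 mean [ 0.5431 -0.1595  0.1053] [0.0597 0.0599]
[415.7576 166.6303] 165 ztop 0.1167 circ 0.6814 -0.1432 0.0032 mean [ 0.6803 -0.1424  0.1156] [0.0056 0.0061]
[172.4315 302.6142] 788 ztop 0.1062 circ 0.4424 -0.2725 0.027 mean [ 0.447  -0.2745  0.1053] [0.0425 0.0394]
rim 0 nan ((0.0, 0.0), (0.0, 0.0), 0.0)
scene3.npz table z -2.105443313626905e-0
[... 872 characters left out ...]
2541 0.0302 mean [0.4916 0.2535 0.1143] [0.0569 0.0595]
[242.9407 180.363 ] 135 ztop 0.0901 circ 0.4867 0.0786 0.0449 mean [0.4856 0.0775 0.0881] [0.0896 0.01  ]
[225.0668 177.9091] 704 ztop 0.1078 circ 0.4892 0.1178 0.033 mean [0.4886 0.1177 0.106 ] [0.065  0.0626]
[392.0987 199.5655] 557 ztop 0.1080 circ 0.435 -0.2656 0.03 mean [ 0.4357 -0.2605  0.1064] [0.0593 0.0482]
rim 868 0.04988738387826199 ((0.49179041385650635, 0.21987669169902802), (0.29299694299697876, 0.09081262350082397), 88.05891418457031)m.py:13: RuntimeWarning: Mean of empty slice.
  q=P[m]; print("rim",len(q),q[:,2].mean(), cv2.minAreaRect(np.ascontiguousarray(q[:,:2],dtype=np.float32)))
  ret = ret.dtype.type(ret / rcount)
```

View pics/scene3.png

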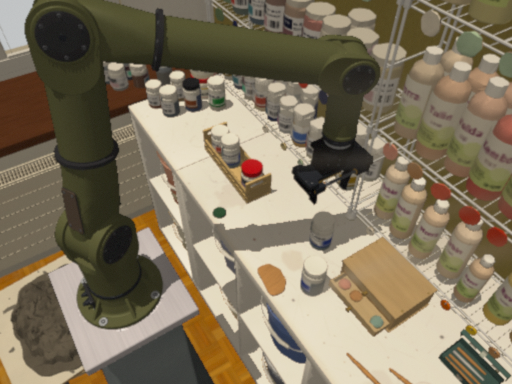

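The scene view shows the first jar upright in the crate at (224,138), top at 0.114 m. The gripper is above the jar at (322,230). I'll grasp that one.

```bash
python3 -m handwheel '[[0.086,-0.0016,0.0015,0.025,0,0,0],[0.086,0,0,0.045,0,0,0],[0.086,0,0,0.045,0,0,0],[0.086,0,0,0.03,0,0,0],[0.086,0,0,0.012,0,0,0],[0.086,0,0,0,0,0,0],[0.05,0,0,0,0,0,0],[0.05,0,0,0,0,0,0],[0.05,0,0,0,0,0,0],[0.05,0,0,0,0,0,0],[0.05,0,0,0,0,0,0]]' 30; python3 go.py .5425 -.163 .051 -2
```

```text
time: 15.28
position: [0.5432, -0.1645, 0.0528]
tool_rot: [2.258, 2.182, 0.002]
ft_force: [0.9, 0.3, 3.7]
grip_width: 0.696
grip_force: 30.0
t 15.275 pos [ 0.5432 -0.1645  0.0528] closing yaw -1.9597559164771932 w 0.060517909540147685 F [0.8594 0.3217 3.7494] grip 29.95113474831669
turn tool deg [ 0.0923 -0.0052  0.0402] shift now axes [ 0.0015 -0.0007  0.0018] shift after turn [ 0.0015 -0.0007  0.0018]
```

```bash
python3 -m handwheel '[[0.05,0,0,-0.01,0,0,0],[0.05,0,0,-0.02,0,0,0],[0.05,0,0,-0.01,0,0,0],[0.05,0,0,0,0,0,0],[0.05,0,0,0,0,0,0],[0.05,0,0,0,0,0,0],[0.05,0,0,0,0,0,0]]'>/dev/null; python3 heft.py
for i in 1 2 3; do python3 -m handwheel '[[0.05,0,0,0,0,0,0]]' >/dev/null; python3 heft.py; done
```

```text
16.15 [ 0.5421 -0.1645  0.0917] F [-0.27  0.17 -2.3 ] M [-0.09  0.08  0.02] tau [-1.000e-02 -3.549e+01  7.360e+00 -2.844e+01 -4.000e-02  8.000e-02
  0.000e+00] w 0.0602 29.9
16.275 [ 0.5423 -0.1645  0.0919] F [-0.44 -0.23 -1.65] M [-0.13  0.03  0.02] tau [-1.000e-02 -3.543e+01  7.350e+00 -2.843e+01 -4.000e-02  7.000e-02
 -0.000e+00] w 0.0607 29.9
16.4 [ 0.5423 -0.1645  0.092 ] F [ 0.16 -1.02 -2.24] M [-0.07  0.03  0.03] tau [ -0.   -35.42   7.35 -28.44  -0.04   0.07  -0.  ] w 0.0604 29.9
16.525 [ 0.5424 -0.1645  0.0921] F [-0.32 -0.32 -2.02] M [-0.14  0.05  0.01] tau [  0.   -35.42   7.35 -28.46  -0.04   0.07  -0.  ] w 0.0603 29.9
```

About 2.05 N, so it is light too, and the third jar must be the heavy one. I'll carry this to the near slot.

```bash
python3 -m handwheel '[[0.05,0,0,-0.02,0,0,0],[0.05,0,0,-0.045,0,0,0],[0.05,0,0,-0.042,0,0,0],[0.05,0.02,0,0,0,0,0],[0.05,0.045,-0.005,0,0,0,0],[0.05,0.045,-0.01,0,0,0,0],[0.05,0.045,-0.01,0,0,0,0],[0.05,0.045,-0.01,0,0,0,0],[0.05,0.045,-0.01,0,0,0,0],[0.05,0.045,-0.01,0,0,0,0],[0.05,0.038,-0.009,0,0,0,0],[0.05,0.02,0,0,0,0,0]]'; python3 -m handwheel '[[0.05,0,0,0,0,0,0],[0.05,0,0,0,0,0,0],[0.05,0,0,0,0,0,0],[0.05,0,0,0,0,0,0]]'; python3 go.py .4907 .186 .0608 -2
python3 - <<'E'
from bench import ctrl
import numpy as np,cv2
for n in("wrist","scene"):
    i=ctrl.camera_info(n); im,d=ctrl.get_image(n); np.savez(n+"4.npz",im=im,d=d,K=i["intrinsics"],R=i["R"],t=i["t"])
cv2.imwrite("pics/4.png",np.hstack([np.load("wrist4.npz")["im"][:,::1],np.load("scene4.npz")["im"][:,150:430]]))
E
python3 m.py wrist4.npz | grep -v y-0.35 | grep -v "circ 0.7"
```

```text
time: 18.02
position: [0.4902, 0.1877, 0.2005]
tool_rot: [-2.256, -2.186, -0.003]
ft_force: [-0.3, -0.5, -3.2]
grip_width: 0.696
grip_force: 29.9
time: 18.52
position: [0.4907, 0.1844, 0.1992]
tool_rot: [2.261, 2.181, 0.0]
ft_force: [-0.0, -0.1, -2.4]
grip_width: 0.696
grip_force: 29.9
t 18.525 pos [0.4907 0.1844 0.1992] closing yaw -2.0795295469504205 w 0.06057123938892759 F [-0.002  -0.1437 -2.3913] grip 29.935368437481884
turn tool deg [ 0.0023 -0.0022 -0.0795] shift now axes [ 0.0016 -0.      0.1384] shift after turn [ 0.0016 -0.      0.1384]
wrist4.npz table z -0.00015369836549021846
[258.7749  26.6063] 3940 ztop 0.0997 circ 0.4942 0.3262 0.0302 mean [0.494  0.3197 0.0987] [0.06   0.0422]
[259.1029 108.8586] 4577 ztop 0.1143 circ 0.492 0.2571 0.0303 mean [0.4921 0.2577 0.1133] [0.0597 0.0598]
rim 3422 0.04926910124701023 ((0.4928582012653351, 0.2602093815803528), (0.18636061251163483, 0.09020964056253433), 88.02928161621094)
```

View pics/4.png

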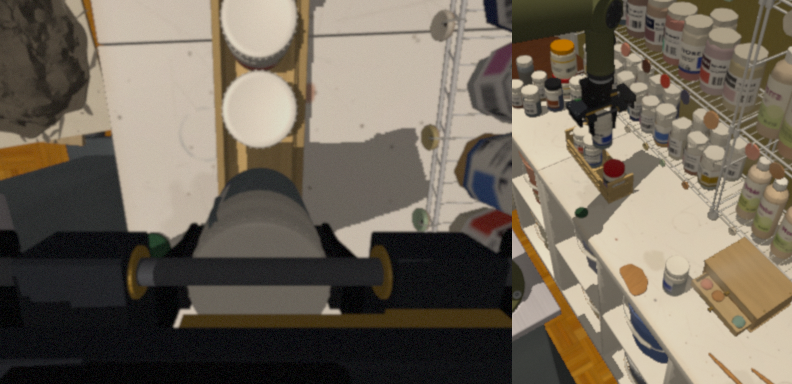

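Left half: both jars' lids are in the crate at (258,27) and (259,109), with the held jar in line behind them. I'll lower it.

```bash
python3 -m handwheel '[[0.05,0.0016,0,0.02,0,0,0],[0.05,0,0,0.03,0,0,0],[0.05,0,0,0.02,0,0,0],[0.05,0,0,0,0,0,0],[0.05,0,0,0,0,0,0],[0.05,0,0,0,0,0,0]]' >/dev/null; python3 go.py .4907 .186 .0608 -2
```

```text
t 19.375 pos [0.4913 0.1874 0.1304] closing yaw -1.9675712264693062 w 0.06030450721213585 F [ 0.1526  0.4303 -2.6567] grip 29.935448745009126
turn tool deg [ 0.1035 -0.0753  0.0325] shift now axes [-0.0016 -0.0006  0.0696] shift after turn [-0.0015 -0.0005  0.0696]
```

```bash
python3 -m handwheel '[[0.05,-0.0014,-0.0005,0.01,0,0,0],[0.05,0,0,0.025,0,0,0],[0.05,0,0,0.02,0,0,0],[0.05,0,0,0.008,0,0,0],[0.05,0,0,0,0,0,0],[0.05,0,0,0,0,0,0]]' >/dev/null; python3 go.py .4907 .186 .0608 -2;  python3 -m handwheel '[[0.05,0,0,0.003,0,0,0],[0.05,0,0,0.002,0,0,0],[0.05,0,0,0,0,0,0],[0.05,0,0,0,0,0,0]]' >/dev/null; python3 heft.py
```

```text
t 20.125 pos [0.4906 0.186  0.067 ] closing yaw -1.9708751252118473 w 0.060320875913881515 F [ 0.2106 -0.2772 -2.2596] grip 29.935448573714893
turn tool deg [ 0.0787 -0.0493  0.0292] shift now axes [0.     0.0001 0.0062] shift after turn [0.     0.0001 0.0062]
20.625 [0.49   0.1857 0.0612] F [ 0.1   0.43 -1.76] M [-0.09  0.01 -0.02] tau [-0.000e+00 -3.455e+01  3.630e+00 -2.761e+01 -7.000e-02  1.000e-02
  0.000e+00] w 0.0605 29.9
```

```bash
python3 -m handwheel '[[0.05,0,0,0.001,0,0,0],[0.05,0,0,0,0,0,0],[0.05,0,0,0,0,0,0]]'>/dev/null; python3 heft.py
```

```text
21.0 [0.4901 0.1858 0.0608] F [-2.15 -0.51  5.29] M [-0.29  0.67 -0.01] tau [-7.000e-02 -3.155e+01  3.240e+00 -2.577e+01 -1.200e-01 -9.100e-01
 -2.000e-02] w 0.0607 30.0
```

```bash
python3 -m handwheel '[[0.05,0,0,-0.0006,0,0,0],[0.05,0,0,0,0,0,0],[0.075,0,0,0,0,0,0],[0.086,0,0,0,0,0,0],[0.086,0,0,0,0,0,0],[0.086,0,0,-0.01,0,0,0],[0.086,0,0,-0.03,0,0,0],[0.086,0,0,-0.045,0,0,0],[0.086,0,0,-0.045,0,0,0],[0.086,0,0,-0.02,0,0,0],[0.086,0,0,0,0,0,0]]'; python3 go.py .4335 -.266 .2 -2
```

```text
time: 22.38
position: [0.4911, 0.1861, 0.213]
tool_rot: [2.259, 2.182, 0.007]
ft_force: [-0.7, 0.2, -0.1]
grip_width: 0.99
grip_force: 0.0
t 22.375 pos [0.4911 0.1861 0.213 ] closing yaw -1.9771218467523166 w 0.08611815155836107 F [-0.6913  0.193  -0.1253] grip 0.0
turn tool deg [ 0.2082 -0.1619  0.0232] shift now axes [-0.4539 -0.042   0.0116] shift after turn [-0.4539 -0.0418  0.013 ]
```

```bash
python3 -m handwheel '[[0.086,-0.02,0,0,0,0,0],[0.086,-0.042,0,0,0,0,0],[0.086,-0.042,0,0,0,0,0],[0.086,-0.042,0,0,0,0,0],[0.086,-0.042,0,0,0,0,0],[0.086,-0.042,0,0,0,0,0],[0.086,-0.042,0,0,0,0,0],[0.086,-0.042,-0.005,0,0,0,0],[0.086,-0.042,-0.01,0,0,0,0],[0.086,-0.042,-0.01,0,0,0,0],[0.086,-0.036,-0.01,0,0,0,0],[0.086,-0.02,-0.007,0,0,0,0]]'; python3 -m handwheel '[[0.086,0,0,0,0,0,0],[0.086,0,0,0,0,0,0],[0.086,0,0,0,0,0,0],[0.086,0,0,0,0,0,0]]'
python3 go.py .4335 -.2665 .051 -2
python3 - <<'E'
from bench import ctrl
import numpy as np,cv2
for n in("wrist","scene","top"):
    i=ctrl.camera_info(n); im,d=ctrl.get_image(n); np.savez(n+"5.npz",im=im,d=d,K=i["intrinsics"],R=i["R"],t=i["t"]); cv2.imwrite(f"pics/{n}5.png",im)
E
python3 m.py wrist5.npz scene5.npz top5.npz 2>/dev/null| grep -v y-0.35 | grep -v "circ 0.7"
```

```text
time: 23.88
position: [0.4291, -0.2696, 0.2094]
tool_rot: [-2.263, -2.177, 0.003]
ft_force: [0.4, 0.7, -0.1]
grip_width: 0.989
grip_force: 0.0
time: 24.38
position: [0.4327, -0.2657, 0.2106]
tool_rot: [-2.257, -2.185, -0.0]
ft_force: [0.3, 0.0, 0.6]
grip_width: 0.99
grip_force: 0.0
t 24.375 pos [ 0.4327 -0.2657  0.2106] closing yaw -1.8669349398740638 w 0.08609176200645376 F [0.2637 0.0178 0.6198] grip 0.0
turn tool deg [-0.0044 -0.0168  0.1331] shift now axes [-0.0008  0.0008  0.1596] shift after turn [-0.0008  0.0008  0.1596]
wrist5.npz table z -0.0002276022374127508
[261.8079 186.7022] 3472 ztop 0.1063 circ 0.4339 -0.264 0.0304 mean [ 0.4339 -0.2626  0.1053] [0.0596 0.0599]
rim 0 nan ((0.0, 0.0), (0.0, 0.0), 0.0)
scene5.npz table z -6.81236756007107e-05
[237.3987 152.8788] 1279 ztop 0.1141 circ 0.4936 0.1845 0.1009 mean [0.4899 0.2113 0.1129] [0.0614 0.2008]
[314.3536 268.0373] 509 ztop 0.1077 circ 0.4333 -0.2673 0.0302 mean [ 0.4325 -0.2684  0.1057] [0.0584 0.0585]
rim 426 0.048666596128377405 ((0.48930492997169495, 0.21904228627681732), (0.2972806394100189, 0.08955449610948563), 88.50760650634766)
top5.npz table z 0.000861280578500347
[129.9858 176.991 ] 777 ztop 0.1012 circ 0.4946 0.3234 0.0303 mean [0.4939 0.3225 0.0997] [0.0579 0.0582]
[242.9254 180.4552] 134 ztop 0.0899 circ 0.4868 0.0774 0.0448 mean [0.4858 0.0775 0.0881] [0.0894 0.01  ]
[179.1001 177.4205] 1358 ztop 0.1160 circ 0.4928 0.2203 0.0637 mean [0.4905 0.2197 0.1143] [0.0597 0.1271]
[225.0672 177.8226] 699 ztop 0.1077 circ 0.4893 0.118 0.033 mean [0.4886 0.1177 0.106 ] [0.0649 0.0627]
[394.3046 199.8811] 673 ztop 0.1081 circ 0.4348 -0.2661 0.0304 mean [ 0.4341 -0.2656  0.1064] [0.0601 0.0578]
rim 848 0.049901606278130235 ((0.4919722080230713, 0.21977093815803528), (0.2928180992603302, 0.09072760492563248), 88.0445556640625)
```

View pics/scene5.png

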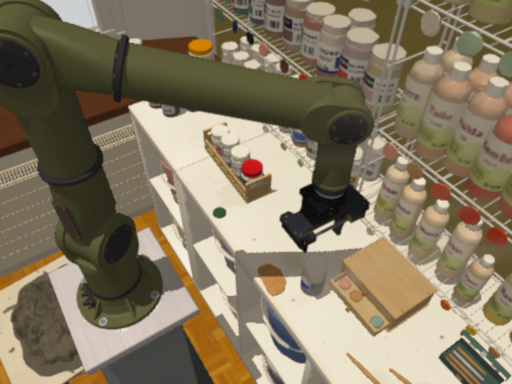

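The scene view shows all four jars standing in the crate, from (217,133) to (252,170). The gripper is above the last jar at (314,275). I'll grasp and lift it.

```bash
python3 -m handwheel '[[0.086,-0.0008,0.001,0.025,0,0,0],[0.086,0,0,0.045,0,0,0],[0.086,0,0,0.045,0,0,0],[0.086,0,0,0.03,0,0,0],[0.086,0,0,0.0145,0,0,0],[0.086,0,0,0,0,0,0],[0.05,0,0,0,0,0,0],[0.05,0,0,0,0,0,0],[0.05,0,0,0,0,0,0],[0.05,0,0,0,0,0,0],[0.05,0,0,0,0,0,0]]' 35; python3 go.py .4335 -.2665 .051 -2
python3 -m handwheel '[[0.05,0,0,-0.01,0,0,0],[0.05,0,0,-0.02,0,0,0],[0.05,0,0,-0.01,0,0,0],[0.05,0,0,0,0,0,0],[0.05,0,0,0,0,0,0],[0.05,0,0,0,0,0,0],[0.05,0,0,0,0,0,0]]'>/dev/null; python3 heft.py
for i in 1 2 3; do python3 -m handwheel '[[0.05,0,0,0,0,0,0]]' >/dev/null; python3 heft.py; done
```

```text
time: 25.9
position: [0.4344, -0.2675, 0.052]
tool_rot: [2.258, 2.182, 0.002]
ft_force: [3.0, 0.6, 4.9]
grip_width: 0.695
grip_force: 34.9
t 25.9 pos [ 0.4344 -0.2675  0.052 ] closing yaw -1.9528753549931015 w 0.06045347574627694 F [2.9603 0.6347 4.8808] grip 34.8693312227528
turn tool deg [0.1207 0.0083 0.0471] shift now axes [ 0.001 -0.001  0.001] shift after turn [ 0.001 -0.001  0.001]
26.775 [ 0.433  -0.2673  0.0908] F [-0.28 -0.02 -4.35] M [-0.15  0.03 -0.02] tau [-2.000e-02 -2.369e+01  5.910e+00 -2.934e+01 -3.000e-02  1.000e-01
  0.000e+00] w 0.0606 34.8
26.9 [ 0.4331 -0.2674  0.0911] F [ 0.36 -0.1  -5.04] M [-0.11  0.04  0.03] tau [ -0.   -23.64   5.91 -29.35  -0.03   0.09   0.  ] w 0.0604 34.8
27.025 [ 0.4333 -0.2674  0.0912] F [-0.48 -0.91 -4.97] M [-0.11  0.05 -0.01] tau [  0.   -23.63   5.91 -29.38  -0.03   0.09   0.  ] w 0.0603 34.8
27.15 [ 0.4333 -0.2674  0.0912] F [ 0.6  -0.28 -6.44] M [-0.2   0.07  0.01] tau [ 1.000e-02 -2.364e+01  5.910e+00 -2.939e+01 -3.000e-02  9.000e-02
 -0.000e+00] w 0.0604 34.8
```

About 5.2 N confirms this is the heavy jar. I'll lift it until its underside is about 0.2 m up.

```bash
python3 -m handwheel '[[0.05,0,0,-0.02,0,0,0],[0.05,0,0,-0.04,0,0,0],[0.05,0,0,-0.04,0,0,0],[0.05,0,0,-0.04,0,0,0],[0.05,0,0,-0.02,0,0,0],[0.05,0,0,0,0,0,0],[0.05,0,0,0,0,0,0],[0.05,0,0,0,0,0,0],[0.05,0,0,0,0,0,0],[0.05,0,0,0,0,0,0],[0.05,0,0,0,0,0,0],[0.05,0,0,0,0,0,0]]'; python3 -m handwheel '[[0.05,0,0,0,0,0,0],[0.05,0,0,0,0,0,0],[0.05,0,0,0,0,0,0],[0.05,0,0,0,0,0,0]]' >/dev/null; python3 heft.py
python3 - <<'E'
from bench import ctrl
import numpy as np,cv2
ims=[]
for n in("scene","top"):
    i=ctrl.camera_info(n); im,d=ctrl.get_image(n); np.savez(n+"6.npz",im=im,d=d,K=i["intrinsics"],R=i["R"],t=i["t"]); ims.append(im)
cv2.imwrite("pics/6.png",np.hstack([ims[0][:,130:430],ims[1][:,80:]]))
print(np.abs(ctrl.get_state()["qd"]).max())
E
```

```text
time: 28.65
position: [0.4333, -0.2674, 0.2512]
tool_rot: [2.259, 2.183, 0.0]
ft_force: [-0.4, 0.0, -4.5]
grip_width: 0.695
grip_force: 34.8
29.15 [ 0.4333 -0.2674  0.2512] F [-0.64 -0.11 -4.33] M [-0.12 -0.01 -0.  ] tau [  0.   -12.43  -1.34 -33.77  -0.05   0.07  -0.  ] w 0.0602 34.8
0.0013069330235104166
```

View pics/6.png

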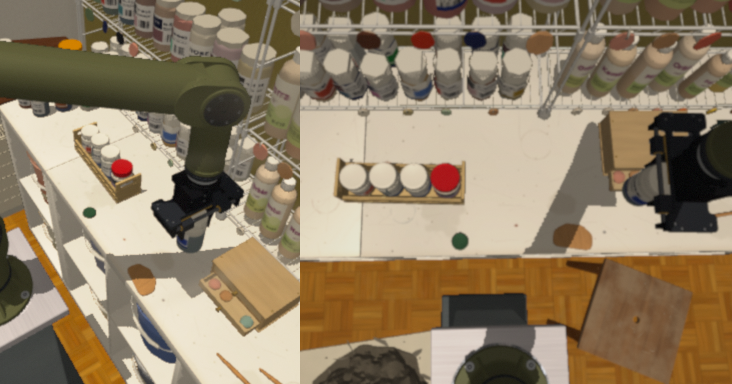

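The picture shows four jars upright in the crate (top view, u 353–446, v 178). The tile and rib are where they were, and the heavy jar hangs upright in the gripper with the arm still. I'll hand the job in.

```bash
python3 -c "
from bench import ctrl
print(ctrl.close_job())"
```

```text
the job is handed in; nothing more can be done
None
```

I packed the two lighter jars (about 1.8 N and 2.0 N when hefted) upright in the crate gap, and handed the job in at about 29 s with the heaviest jar (about 5 N) held upright and still, its underside about 20 cm above the worktop; no verdict was returned.

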